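# Offer the tea-ball plate to the guest

## Task

Get the guest's tea ready: stand the toppled blue tumbler upright about where it lies and let go of it. Then take the green plate by its bow handle, lift it some 10 cm clear of the trays and only then turn it about a quarter turn so that its orange thumb tab points straight at the tumbler, keeping the plate level and the loose steel tea ball in its middle all the while. Finish holding the plate still and level in the air over the trays, and leave the other things on the table where they are.

Things in the scene. Friction and masses are not known exactly. Their poses are not given: they have to be found in the camera images.
- tumbler_center (a point): Centre of a blue eight-sided straight ceramic tumbler, 86 mm tall, 58 mm across flats, wall 4 mm, about 180 g. Its z axis runs from closed foot to open mouth (each 43 mm away). It starts lying on a flat (this point 29 mm above the table), left or right of the trays, mouth roughly towards +y (left), two flats upright at its sides. Standing, this point is 43 mm above the table.
- plate: Green dished plate, 160 mm across, 220 g, loose in the upper tray; origin at the centre of its underside, z up. Slopes 7 degrees from the middle, 23 outside 45 mm radius; rim 30 mm up. Bow handle: 8 mm steel posts at its +y and -y rim, a wooden bar across. An orange thumb tab 30 mm wide ends 113 mm out: plate +x is the way the tab points, at the start roughly away from the robot (+x).
- bar_middle (a point): Middle of the plate's wooden handle bar, straight above the plate's centre, 100 mm above its underside; axes as the plate's. The bar runs along the plate's y axis, 144 mm long, 16 mm wide, 16 mm high, with upright flat sides: grip it here across the plate's x axis. It balances here: the centre of mass lies under it.
- plate_middle (a point): Where the tea ball's centre is when it lies in the middle of the plate: 30 mm above the plate's underside, on its axis.
- tea_ball_center (a point): Centre of the steel tea ball, 40 mm across, 50 g, lying loose in the middle of the plate; it rolls off the middle if the plate tilts more than about 7 degrees or is jerked.
- trays: Two stacked wooden trays, fixed, 340 mm (their x) by 240 mm (their y); origin under their centre on the table. The upper tray's rim is 52 mm above the table, its inner floor, on which the plate stands, 30 mm.
- sugar_bowl: White ceramic sugar bowl with lid and a blue band, 93 mm across, 90 mm high, origin under its centre; it stands on the other side of the trays from the tumbler. Leave alone.
- jam_jar: Glass jam jar with clip-lock lid, 82 mm across, 110 mm high, origin under its centre. Leave alone.
- spare_plate: A second green plate, without handle, 170 mm across, 22 mm high, flat on the table, origin under its centre. Leave alone.
- scoop: Small steel coffee scoop lying on the table: cup 42 mm across, 26 mm high with its foot centre at the origin, handle reaching 102 mm towards its -x. Leave alone.
Mind the look-alikes: they are no part of the job. Of the things shaped like the part that bears tumbler_center, the blue one is meant. There is more than one size of the plate; the job needs the larger.

How it is judged (in metres and radians):
On the way, in this order (a step that is already met when the one before it is completed fails the run):
1. the tumbler stands upright on the table, let go (angle between tumbler_center's own z axis and vertical below 0.12 rad and height (world z) of tumbler_center between 0.036 and 0.05 m and contact force between the fingers and tumbler below 0.1 N and linear speed of tumbler below 0.03 m/s), for 0.2 s.
2. the plate is held level, lifted clear of the trays, the tab not yet turned towards the tumbler (height (world z) of bar_middle above 0.16 m and contact force between plate and trays below 0.05 N and contact force between the fingers and plate above 1 N and angle between bar_middle's own z axis and vertical below 0.12 rad and distance between tea_ball_center and plate_middle below 0.02 m and not (x of tumbler_center in the frame of bar_middle above 0.1 m and y of tumbler_center in the frame of bar_middle between -0.07 and 0.07 m)), for 0.1 s.
3. in the air, the plate is turned so that its tab points at the tumbler (height (world z) of bar_middle above 0.16 m and contact force between plate and trays below 0.05 N and contact force between the fingers and plate above 1 N and angle between bar_middle's own z axis and vertical below 0.12 rad and distance between tea_ball_center and plate_middle below 0.02 m and x of tumbler_center in the frame of bar_middle above 0.1 m and y of tumbler_center in the frame of bar_middle between -0.07 and 0.07 m), for 0.2 s.
At the end, for the whole second after the job is handed in: Tumbler upright (7 deg), untouched, within 120 mm of its start; plate held still, level (7 deg), off the trays, bar 180-340 mm above the table, within 120 mm of the trays' centre; tumbler ahead of the tab within 70 mm of its line; ball within 20 mm of the plate's middle (angle between each of tumbler_center, bar_middle's own z axis and vertical below 0.12 rad and height (world z) of tumbler_center between 0.036 and 0.05 m and contact force between the fingers and tumbler below 0.1 N and distance of tumbler_center from where it was at the start of the episode below 0.12 m and height (world z) of bar_middle between 0.18 and 0.34 m and contact force between plate and trays below 0.05 N and contact force between the fingers and plate above 1 N and distance between tea_ball_center and plate_middle below 0.02 m and x of tumbler_center in the frame of bar_middle above 0.1 m and y of tumbler_center in the frame of bar_middle between -0.07 and 0.07 m and horizontal distance between bar_middle and trays below 0.12 m and linear speed of plate below 0.03 m/s and angular speed of plate below 0.15 rad/s); the arm keeps its last pose, push and grip.
It fails at once if the tea ball rolls out of the middle of the plate (more than 35 mm) (distance between tea_ball_center and plate_middle above 0.035 m).
It fails at once if the plate is tilted by more than 14 degrees (angle between bar_middle's own z axis and vertical above 0.25 rad).
It fails at once if the fingers touch the tea ball (contact force between the fingers and tea_ball above 0.1 N).
It fails at once if a bystander (sugar bowl, jam jar, spare plate, scoop) is moved by more than 25 mm or tipped (distance of any of sugar_bowl, jam_jar, spare_plate, scoop from where it was at the start of the episode above 0.025 m or angle between any of sugar_bowl, jam_jar, spare_plate, scoop's own z axis and vertical above 0.25 rad).
It also fails if it takes over 70 s, if anything falls off the work surface, if the arm or the gripper's body presses on something with over 40 N, if the wrist force passes 120 N, or if a joint passes its speed limit or range.

## Robot

A 6-joint arm with a two-finger parallel gripper is mounted at the origin on the work surface. World frame = base frame: x ahead of the robot, y to its left, z up, the work surface at z = 0. Lengths are in m, angles in degrees, forces in N, time in s.
With the tool pointing down it reaches from about 0.375 to 0.9 m from the base axis. Payload 3.1 kg.
Tool frame: the origin (TCP) lies on the centre line of the jaws, within the pads' length; the fingertips stand 25 mm ahead of it and the grasp point (between the pads) lies 6 mm ahead of it; z points along the fingers, y is the line along which they close (so a half turn about z gives the same grasp; the last joint's range is limited). The gripper opens to 87 mm and grips with 3 to 60 N. Pads are 19 mm wide; open, the fingers measure 117 mm over their backs; the gripper's body (75 mm by 190 mm) begins 51 mm behind the grasp point.
Start: joints at [64.773, 30.224, 82.088, -0, 67.689, -10.227], TCP at [0.162, 0.604, 0.248] pointing down, gripper open.
Joint ranges: [-176.69, 176.69], [-43.24, 126.21], [12.49, 139.97], [-82, 262], [0, 151.66], [-163.58, 163.58]. Speed limits (degrees/s): [159.86, 159.86, 180, 180, 180, 180].

## Interface

Orientations are given as a 3x3 rotation matrix whose columns are the frame's x, y, z axes.
In Python, from rig import * gives the robot as it stands.
- The arm moves only by the tool step_arm, never from a script. Its argument "steps" is a list of rows, each a list of 7 numbers: the shift along the tool's x, y, z normalised to -1 to 1, where 1 is 0.3 m, then the turn, a rotation vector about the tool's x, y, z normalised to -1 to 1, where 1 is 45 degrees, then the gripper's target within -1 to 1 (shut at 1, half-way at 0, fully open at -1). A call has 1 to 8 rows; each row is the pose to reach, as a shift and turn from the pose commanded when the call began, along the tool's axes at that moment; what a row does not reach only later rows make up. A row lasts 1/12 s, in which the tool goes at most 41.7 mm and 7.16 degrees, less where a joint would pass 70% of its speed; a pose out of reach is approached as far as the arm can. A call with a number of a shift or a turn outside -1 to 1 is refused whole. A call with a gripper value outside its range is refused whole. The fingers move at their own pace and stop on an object; the grip force is fixed at half the most. Time passes only in rows, so rows that repeat a pose let the fingers close. It gives the time, the measured TCP pose, the force, the opening and the grip force at its end, in the units of the state.
- read_state(): the state, without advancing time (a new reading comes with each control period).
- capture(name): name is "side" or "top" or "wrist"; returns a dict with "image" (384x512x3 uint8, red, green, blue), "vertical_fov" (degrees; the focal length in pixels is half the picture's height over the tangent of half this angle, whatever the lens; pixels are square), "cx", "cy" (the principal point, pixels), "world_from_camera" (4x4, takes a point from camera to world coordinates); the wrist camera has in their place "T_tool_cam" (4x4, takes a point from camera to tool coordinates, whose origin is the TCP and whose axes are the flange's). Camera axes: x right, y down, z forward; pixel columns grow to the right and rows downward; lengths in m; the calibration is good to about 2 mm. The wrist camera is an equidistant fisheye: a pixel r from the principal point sees the ray r / f radians off the axis. A picture is of the moment at which its call begins: read the wrist's pose just before it. There is no depth.
- hand_in(): hands the job in; it is judged then, once.
The state is a dict: "time_s": time; "joint_positions": joint angles; "qvel": joint speeds; "tau": joint torques, N m; "position": TCP position; "tcp_rot": TCP orientation; "force": force on the tool from outside, world axes, zero at the start; "moment": the same for the moment, N m; "opening": opening from 0.0 (shut) to 1.0 (fully open); "grasp_force": force on a finger pad.
Only numpy, scipy, OpenCV 4.12 (cv2) and the standard library are available. Lean on these libraries where they do the work, as an engineer would, in place of code of your own. Each camera call takes 0.05 s, during which the arm holds its last target. There are 200 camera calls.

## Working session

There is one attempt and no reset: what is moved stays moved. The work goes in short steps, Python scripts to look and compute and a tool call to move; the robot and the scene stay as the last step left them, time stands still between calls to the robot, and variables do not carry over. Pictures are saved under pics/ and viewed, at most 10 in all, crops included, and the job is handed in when it is done.

Besides the shell and the picture viewer there is one more tool, called after "Request:" as a command line: name --pt "numbers of a row" for each row, then --argument value for the rest. step_arm: Moves the arm, as the interface text tells. Scaled input: -1 to 1 covers 0.3 m each way for a shift and 45 degrees each way for a turn. Its arguments: {"type":"object","properties":{"steps":{"type":"array"}},"required":["steps"]}

```bash
mkdir -p pics
python3 - <<'E'
from rig import *
import cv2,pickle
s=read_state();print(s)
ims=[]
for n in("top","side"):
    c=capture(n);pickle.dump(c,open(n+".pkl","wb"));cv2.imwrite(f"pics/{n}.png",c["image"][:,:,::-1])
    print(n,c["vertical_fov"],c["cx"],c["cy"],c["world_from_camera"])
E
```

```text
{'time_s': 0.0, 'joint_positions': array([ 6.47729748e+01,  3.02770585e+01,  8.21573096e+01, -1.70948703e-03,
        6.76886761e+01, -1.02248917e+01]), 'qvel': array([ 0.04159813, -0.0455454 ,  0.0936874 , -0.07816698, -0.09933376,
        0.02533964]), 'tau': array([-1.94663895e-03, -4.40050435e+01, -1.76592332e+01,  6.31837081e-02,
        5.83371834e-02, -1.53291844e-04]), 'position': array([0.16144099, 0.60307921, 0.2465869 ]), 'tcp_rot': array([[-9.65918970e-01,  2.58843099e-01, -8.90318334e-04],
       [ 2.58844388e-01,  9.65917058e-01, -1.95447188e-03],
       [ 3.54072107e-04, -2.11831537e-03, -9.99997694e-01]]), 'force': array([-0.31031511, -0.78812937,  0.19663591]), 'moment': array([ 0.00973907,  0.04300806, -0.02969987]), 'grasp_force': 0.0, 'opening': 0.9969572371133332}
top 45.21353069194853 253.28485119985007 189.4979705274246 [[ 8.64017735e-03 -9.93102505e-01  1.16930582e-01  3.77876152e-01]
 [-9.99962303e-01 -8.48033267e-03  1.86445675e-03 -1.42842293e-02]
 [-8.59986429e-04 -1.16942283e-01 -9.93138340e-01  1.58235819e+00]
 [ 0.00000000e+00  0.00000000e+00  0.00000000e+00  1.00000000e+00]]
side 44.54978096864697 255.92122489431145 188.58228374808073 [[-0.84046925 -0.40058655  0.36488609  0.17144566]
 [-0.54145069  0.59473019 -0.59424503  0.66101651]
 [ 0.02103779 -0.6970125  -0.7167503   0.88837232]
 [ 0.          0.          0.          1.        ]]
```

View pics/top.png

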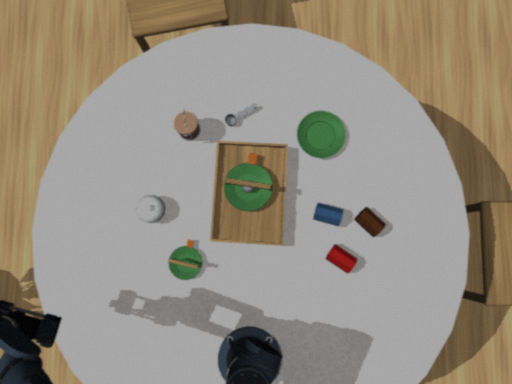

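View pics/side.png

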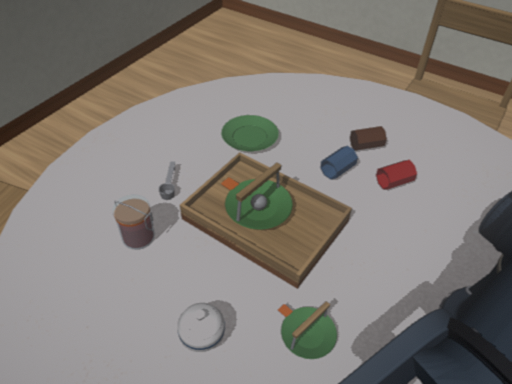

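The top view shows the blue tumbler at about (328,214), right of the trays. The large plate is at (248,187) with its tab at (253,158) and bar from (225,182) to (271,187). The red and brown tumblers and the small plate at (185,262) are look-alikes.

```bash
cat > h.py <<'E'
import numpy as np,cv2,pickle
from scipy.spatial.transform import Rotation as R
def f(c):return c["image"].shape[0]/2/np.tan(np.radians(c["vertical_fov"]/2))
def ray(c,u,v,z,T=None):
    T=c["world_from_camera"]; d=T[:3,:3]@np.array([(u-c["cx"])/f(c),(v-c["cy"])/f(c),1]);p=T[:3,3]
    return p+d*(z-p[2])/d[2]
def proj(c,P):
    T=c["world_from_camera"];q=T[:3,:3].T@(np.array(P)-T[:3,3]);return q[:2]/q[2]*f(c)+[c["cx"],c["cy"]]
E
python3 - <<'E'
from h import *
c=pickle.load(open("top.pkl","rb"));s=pickle.load(open("side.pkl","rb"))
for n,k in(("top",c),("side",s)):
    hsv=cv2.cvtColor(k["image"],cv2.COLOR_RGB2HSV)
    m=cv2.inRange(hsv,(100,110,40),(125,255,255))
    N,l,st,ce=cv2.connectedComponentsWithStats(m)
    for i in range(1,N):
        if 150<st[i,4]<2000:
            pts=np.argwhere(l==i)[:,::-1].astype(np.float32);r=cv2.minAreaRect(pts);b=cv2.boxPoints(r)
            print(n,st[i],ce[i],"c",ray(k,*r[0],.035),ray(k,*ce[i],.035));print([ray(k,*q,.045)[:2].round(3) for q in b])
for e in((225,182),(271,187),(248.5,184.5)):print("bar",ray(c,*e,.138))
for e in((253,158),):print("tab",ray(c,*e,.055))
for e in((216,143),(287,145),(285,243),(212,242)):print("tray",ray(c,*e,.052))
a=cv2.resize(c["image"][140:250,210:400],None,fx=4,fy=4,interpolation=cv2.INTER_CUBIC)
cv2.imwrite("pics/topcrop.png",a[:,:,::-1])
E
```

```text
top [315 204  27  21 403] [328.         213.94292804] c [ 0.47958021 -0.2633078   0.035     ] [ 0.47956209 -0.26294601  0.035     ]
[array([ 0.464, -0.213]), array([ 0.516, -0.227]), array([ 0.493, -0.311]), array([ 0.442, -0.296])]
bar [0.57102804 0.07801888 0.138     ]
bar [ 0.55634781 -0.06741091  0.138     ]
bar [0.56369638 0.00367533 0.138     ]
tab [ 0.66433259 -0.00953773  0.055     ]
tray [0.71533116 0.11606028 0.052     ]
tray [ 0.71047132 -0.12405841  0.052     ]
tray [ 0.38136187 -0.11749548  0.052     ]
tray [0.38255829 0.12323168 0.052     ]
```

View pics/topcrop.png

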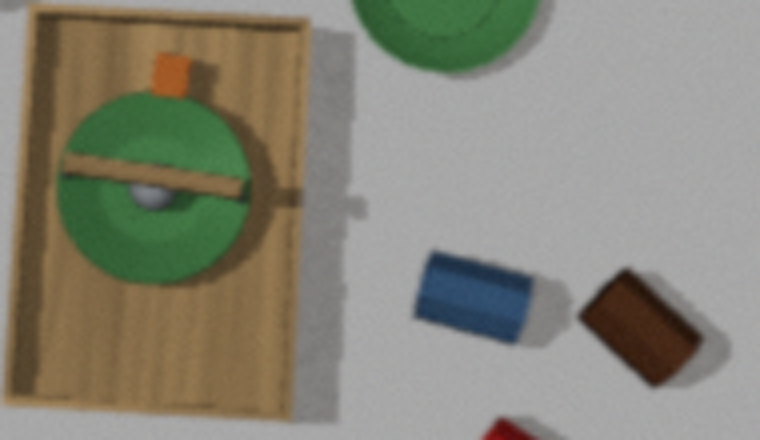

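Crop: the tumbler's outline runs from (415,320) to (535,265), mouth towards the trays and turned about 15° towards +x, centre about (0.48,-0.262). The brown one lies close behind its foot. Plan: grip across its upright flats with the tool leaning 45° towards the mouth side. Then lift, pitch 90°, and set it down slightly further from the brown one.

```bash
cat >> h.py <<'E'
def tool(lat_deg,pitch):
    "tool rotation: y at lat_deg in the horizontal, z down then pitched about tool y"
    a=np.radians(lat_deg);y=np.array([np.cos(a),np.sin(a),0]);z=np.array([0,0,-1.]);x=np.cross(y,z)
    return np.c_[x,y,z]@R.from_euler("y",pitch,degrees=True).as_matrix()
def row(p0,R0,p1,R1):
    d=R0.T@(np.array(p1)-p0)/.3; w=R.from_matrix(R0.T@R1).as_rotvec(degrees=True)/45
    n=max(np.linalg.norm(d)*.3/.0417,np.linalg.norm(w)*45/7.16)
    return np.r_[d,w].round(3).tolist(),"rows>=%.1f"%n
def plan(wps):
    from rig import read_state
    s=read_state();p,Q=s["position"],s["tcp_rot"]
    for P,L,t in wps:
        T=tool(L,t);print(row(p,Q,P,T));p,Q=np.array(P),T
E
python3 - <<'E'
from h import *
plan([((.38,.40,.32),50,0),((.5,.15,.34),20,0),((.48,-.1,.34),-10,0),((.49,-.22,.34),-15.3,-35)])
E
```

```text
([-0.879, -0.466, -0.244, -0.003, 0.0, 0.556], 'rows>=7.4')
([-0.842, -0.381, -0.067, 0.0, 0.0, 0.667], 'rows>=6.7')
([-0.76, -0.348, 0.0, 0.0, 0.0, 0.667], 'rows>=6.0')
([-0.388, 0.102, 0.0, 0.036, -0.777, 0.114], 'rows>=4.9')
```

Request:
step_arm --pt "-0.88 -0.465 -0.245 0 0 0.555 -1" --pt "-0.88 -0.465 -0.245 0 0 0.555 -1" --pt "-0.88 -0.465 -0.245 0 0 0.555 -1" --pt "-0.88 -0.465 -0.245 0 0 0.555 -1" --pt "-0.88 -0.465 -0.245 0 0 0.555 -1" --pt "-0.88 -0.465 -0.245 0 0 0.555 -1" --pt "-0.88 -0.465 -0.245 0 0 0.555 -1" --pt "-0.88 -0.465 -0.245 0 0 0.555 -1"

```text
time_s: 0.77
position: [0.3845, 0.3976, 0.3222]
tcp_rot: [[-0.764, 0.645, 0.003], [0.645, 0.764, -0.001], [-0.003, 0.002, -1.0]]
force: [-0.2, -0.3, -0.4]
opening: 1.001
grasp_force: 0.0
```

Request:
step_arm --pt "-0.84 -0.38 -0.065 0 0 0.665 -1" --pt "-0.84 -0.38 -0.065 0 0 0.665 -1" --pt "-0.84 -0.38 -0.065 0 0 0.665 -1" --pt "-0.84 -0.38 -0.065 0 0 0.665 -1" --pt "-0.84 -0.38 -0.065 0 0 0.665 -1" --pt "-0.84 -0.38 -0.065 0 0 0.665 -1" --pt "-0.84 -0.38 -0.065 0 0 0.665 -1" --pt "-0.84 -0.38 -0.065 0 0 0.665 -1"

```text
time_s: 1.43
position: [0.5032, 0.1467, 0.3406]
tcp_rot: [[-0.338, 0.941, 0.002], [0.941, 0.338, -0.002], [-0.003, 0.001, -1.0]]
force: [0.7, -0.5, 0.0]
opening: 0.999
grasp_force: 0.0
```

Request:
step_arm --pt "-0.76 -0.35 0 0 0 0.665 -1" --pt "-0.76 -0.35 0 0 0 0.665 -1" --pt "-0.76 -0.35 0 0 0 0.665 -1" --pt "-0.76 -0.35 0 0 0 0.665 -1" --pt "-0.76 -0.35 0 0 0 0.665 -1" --pt "-0.76 -0.35 0 0 0 0.665 -1" --pt "-0.76 -0.35 0 0 0 0.665 -1" --pt "-0.76 -0.35 0 0 0 0.665 -1"

```text
time_s: 2.1
position: [0.4799, -0.1002, 0.3401]
tcp_rot: [[0.175, 0.985, -0.001], [0.985, -0.175, 0.001], [0.001, -0.001, -1.0]]
force: [-0.4, 0.6, 0.2]
opening: 1.003
grasp_force: 0.0
```

Run:
```python
from h import *
from rig import *
s=read_state();print(s["time_s"],s["position"],s["tcp_rot"].round(3),s["joint_positions"].round(1))
c=capture("wrist");pickle.dump((s,c),open("w1.pkl","wb"));cv2.imwrite("pics/w1.png",c["image"][:,:,::-1]);print({k:v for k,v in c.items() if k!="image"})
# rehearsal of final tilt
plan([((.50,-.22,.25),-15.3,40)])
```

```text
2.1 [ 0.47989755 -0.10021595  0.34012014] [[ 0.175  0.985 -0.001]
 [ 0.985 -0.175  0.001]
 [ 0.001 -0.001 -1.   ]] [-24.9  13.5  93.7   0.   72.8 -14.8]
{'vertical_fov': 65.70646984690485, 'cx': 258.0207949217725, 'cy': 190.05275157848965, 'T_tool_cam': array([[ 4.73349479e-04, -9.52422791e-01, -3.04779598e-01,
         8.36544731e-02],
       [ 9.99999854e-01,  5.30631476e-04, -1.05112354e-04,
        -4.34184320e-04],
       [ 2.61837050e-04, -3.04779504e-01,  9.52422903e-01,
        -1.37823457e-01],
       [ 0.00000000e+00,  0.00000000e+00,  0.00000000e+00,
         1.00000000e+00]])}
([-0.387, 0.137, 0.3, -0.043, 0.887, 0.114], 'rows>=5.6')
```

View pics/w1.png

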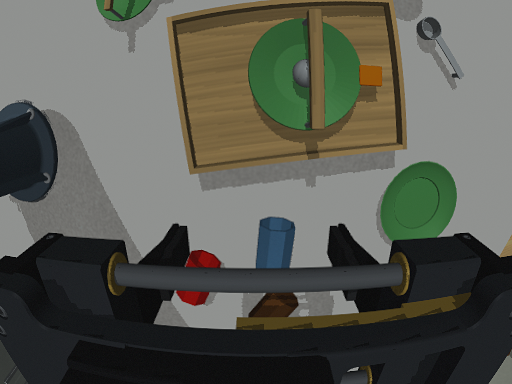

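The wrist view shows the tumbler from mouth (276,220) to about (273,268), the bar from (316,10) to (317,128), and the tab at (371,76).

```bash
cat >> h.py <<'E'
def fray(s,c,u,v,z):
    d=np.array([u-c["cx"],v-c["cy"]]);r=np.linalg.norm(d);t=r/f(c);d=np.r_[d/r*np.sin(t),np.cos(t)]
    T=c["T_tool_cam"];d=s["tcp_rot"]@T[:3,:3]@d;p=s["position"]+s["tcp_rot"]@T[:3,3]
    return (p+d*(z-p[2])/d[2]).round(4)
E
python3 - <<'E'
from h import *
s,c=pickle.load(open("w1.pkl","rb"))
hsv=cv2.cvtColor(c["image"],cv2.COLOR_RGB2HSV)
m=cv2.inRange(hsv,(95,110,40),(130,255,255))
for v in range(214,272,6):
    u=np.where(m[v,240:310])[0]+240
    if len(u):print(v,u.min(),u.max(),fray(s,c,u.min(),v,.03),fray(s,c,u.max(),v,.03))
print("mouth top edge",fray(s,c,264,217.5,.058),fray(s,c,288,217.5,.058))
m=cv2.inRange(hsv,(8,80,60),(25,200,255))
for v in(14,30,50,100,110,126):
    u=np.where(m[v,300:340])[0]+300;print(v,u.min(),u.max(),fray(s,c,u.min(),v,.138),fray(s,c,u.max(),v,.138))
print("bar ends",fray(s,c,316,9.5,.138),fray(s,c,317,129,.138),"tab end",fray(s,c,382,76,.055),"tray",[fray(s,c,*q,.052) for q in((167,18),(392,0),(406,150),(191,173))])
E
```

```text
220 261 287 [ 0.4646 -0.2102  0.03  ] [ 0.5067 -0.2178  0.03  ]
226 260 293 [ 0.4611 -0.2206  0.03  ] [ 0.515  -0.2304  0.03  ]
232 259 293 [ 0.4575 -0.2312  0.03  ] [ 0.5136 -0.2414  0.03  ]
238 259 293 [ 0.4556 -0.2423  0.03  ] [ 0.5121 -0.2527  0.03  ]
244 258 292 [ 0.4519 -0.2533  0.03  ] [ 0.509  -0.2638  0.03  ]
250 257 291 [ 0.4482 -0.2645  0.03  ] [ 0.5058 -0.2752  0.03  ]
256 257 289 [ 0.4461 -0.2764  0.03  ] [ 0.5008 -0.2865  0.03  ]
262 257 289 [ 0.4439 -0.2885  0.03  ] [ 0.4992 -0.2988  0.03  ]
mouth top edge [ 0.4717 -0.1948  0.058 ] [ 0.508  -0.2014  0.058 ]
14 300 339 [0.558  0.0727 0.138 ] [0.6037 0.0684 0.138 ]
30 309 339 [0.5646 0.0521 0.138 ] [0.5998 0.0487 0.138 ]
50 310 322 [0.5615 0.0283 0.138 ] [0.5753 0.0267 0.138 ]
100 311 324 [ 0.553  -0.0293  0.138 ] [ 0.5681 -0.0313  0.138 ]
110 311 324 [ 0.5512 -0.0407  0.138 ] [ 0.5663 -0.0428  0.138 ]
126 312 339 [ 0.5496 -0.0592  0.138 ] [ 0.5816 -0.0639  0.138 ]
bar ends [0.5775 0.0763 0.138 ] [ 0.5549 -0.0636  0.138 ] tab end [ 0.6808 -0.0088  0.055 ] tray [array([0.3857, 0.1292, 0.052 ]), array([0.7228, 0.1108, 0.052 ]), array([ 0.7114, -0.127 ,  0.052 ]), array([ 0.3754, -0.1076,  0.052 ])]
```

Request:
step_arm --pt "-0.385 0.135 0.3 -0.04 0.885 0.115 -1" --pt "-0.385 0.135 0.3 -0.04 0.885 0.115 -1" --pt "-0.385 0.135 0.3 -0.04 0.885 0.115 -1" --pt "-0.385 0.135 0.3 -0.04 0.885 0.115 -1" --pt "-0.385 0.135 0.3 -0.04 0.885 0.115 -1" --pt "-0.385 0.135 0.3 -0.04 0.885 0.115 -1" --pt "-0.385 0.135 0.3 -0.04 0.885 0.115 -1"

```text
time_s: 2.73
position: [0.5002, -0.2197, 0.2478]
tcp_rot: [[0.205, 0.965, 0.165], [0.737, -0.264, 0.623], [0.644, -0.006, -0.765]]
force: [0.2, -0.0, 0.1]
opening: 1.003
grasp_force: 0.0
```

Run:
```python
from h import *
from rig import *
print(read_state()["joint_positions"].round(1))
```

```text
[-51.6  33.   89.2  31.2  85.4 -46.6]
```

The upright pose is reachable. I'll use a -30° to +60° tilt so the wrist camera stays clear of the tray and the handle.

Run:
```python
from h import *
plan([((.5,-.21,.2),-15,0),((.496,-.204,.113),-15,-30),((.484,-.248,.035),-15,-30)])
```

```text
([-0.079, -0.008, 0.142, -0.005, -0.891, -0.009], 'rows>=5.6')
([0.016, -0.018, 0.29, -0.0, -0.667, 0.0], 'rows>=4.2')
([-0.002, -0.001, 0.301, 0.0, 0.0, 0.0], 'rows>=2.2')
```

Request:
step_arm --pt "-0.08 -0.01 0.14 0 -0.89 -0.01 -1" --pt "-0.08 -0.01 0.14 0 -0.89 -0.01 -1" --pt "-0.08 -0.01 0.14 0 -0.89 -0.01 -1" --pt "-0.08 -0.01 0.14 0 -0.89 -0.01 -1" --pt "-0.08 -0.01 0.14 0 -0.89 -0.01 -1" --pt "-0.08 -0.01 0.14 0 -0.89 -0.01 -1" --pt "-0.08 -0.01 0.14 0 -0.89 -0.01 -1"

```text
time_s: 3.32
position: [0.5008, -0.2049, 0.2046]
tcp_rot: [[0.246, 0.969, 0.002], [0.969, -0.246, -0.006], [-0.006, 0.003, -1.0]]
force: [-0.1, -0.2, 0.8]
opening: 0.999
grasp_force: 0.0
```

Request:
step_arm --pt "0.015 -0.02 0.29 0 -0.665 0 -1" --pt "0.015 -0.02 0.29 0 -0.665 0 -1" --pt "0.015 -0.02 0.29 0 -0.665 0 -1" --pt "0.015 -0.02 0.29 0 -0.665 0 -1" --pt "0.015 -0.02 0.29 0 -0.665 0 -1" --pt "0.015 -0.02 0.29 0 -0.665 0 -1" --pt "0.015 -0.02 0.29 0 -0.665 0 -1"

```text
time_s: 3.9
position: [0.4955, -0.2032, 0.1156]
tcp_rot: [[0.218, 0.968, -0.126], [0.838, -0.252, -0.484], [-0.5, -0.0, -0.866]]
force: [-0.4, -0.2, -0.1]
opening: 0.999
grasp_force: 0.0
```

Run:
```python
from h import *
from rig import *
plan([((.484,-.248,.035),-15,-30)])
c=capture("wrist");cv2.imwrite("pics/w2.png",c["image"][:,:,::-1])
```

```text
([0.001, 0.001, 0.31, 0.004, -0.0, 0.008], 'rows>=2.2')
```

View pics/w2.png

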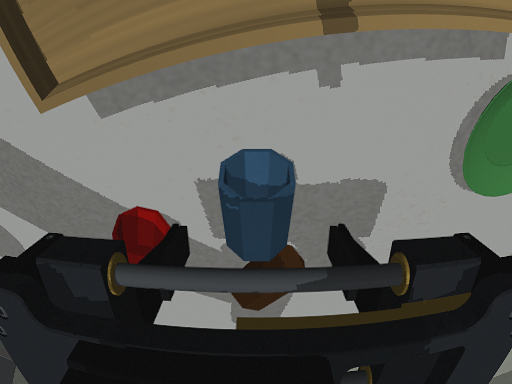

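The tumbler sits centred between the fingers at column 257, and red and brown are clear of the finger paths. Now descend and grip.

Request:
step_arm --pt "0 0 0.15 0 0 0 -1" --pt "0 0 0.25 0 0 0 -1" --pt "0 0 0.31 0 0 0.01 -1" --pt "0 0 0.31 0 0 0.01 -1" --pt "0 0 0.31 0 0 0.01 1" --pt "0 0 0.31 0 0 0.01 1" --pt "0 0 0.31 0 0 0.01 1" --pt "0 0 0.31 0 0 0.01 1"

```text
time_s: 4.62
position: [0.4843, -0.2501, 0.037]
tcp_rot: [[0.23, 0.965, -0.124], [0.834, -0.261, -0.486], [-0.502, 0.008, -0.865]]
force: [-0.9, -1.4, 0.4]
opening: 0.782
grasp_force: 0.0
```

Request:
step_arm --pt "0 0 0 0 0 0 1" --pt "0 0 0 0 0 0 1" --pt "0 0 0 0 0 0 1"

```text
time_s: 4.87
position: [0.4835, -0.2499, 0.0365]
tcp_rot: [[0.229, 0.965, -0.126], [0.834, -0.261, -0.487], [-0.503, 0.006, -0.865]]
force: [0.5, 2.8, 5.2]
opening: 0.667
grasp_force: 30.0
```

Run:
```python
from h import *
plan([((.495,-.22,.15),-15,0),((.495,-.22,.15),-15,30),((.495,-.225,.13),-15,60)])
```

```text
([-0.098, 0.013, -0.38, 0.007, 0.671, -0.005], 'rows>=4.2')
([0.0, 0.0, 0.0, 0.0, 0.667, 0.0], 'rows>=4.2')
([-0.047, 0.004, 0.05, -0.0, 0.667, -0.0], 'rows>=4.2')
```

Opening 0.667 × 87 mm is 58 mm, the expected width. I'll lift straight up a little, then pitch.

Request:
step_arm --pt "-0.06 0 -0.11 0 0 0 1" --pt "-0.1 0.01 -0.25 0 0 0 1" --pt "-0.1 0.01 -0.38 0 0.17 0 1" --pt "-0.1 0.01 -0.38 0 0.33 0 1" --pt "-0.1 0.01 -0.38 0 0.5 0 1" --pt "-0.1 0.01 -0.38 0 0.67 0 1" --pt "-0.1 0.01 -0.38 0 0.67 0 1"

```text
time_s: 5.45
position: [0.4947, -0.2212, 0.1506]
tcp_rot: [[0.261, 0.965, 0.011], [0.965, -0.261, 0.002], [0.005, 0.01, -1.0]]
force: [-0.2, 0.2, -1.9]
opening: 0.662
grasp_force: 30.0
```

Request:
step_arm --pt "0 0 0 0 0.16 0 1" --pt "0 0 0 0 0.32 0 1" --pt "0 0 0 0 0.48 0 1" --pt "0 0 0 0 0.665 0 1" --pt "0 0 0 0 0.665 0 1"

```text
time_s: 5.87
position: [0.4933, -0.2238, 0.1477]
tcp_rot: [[0.227, 0.964, 0.137], [0.835, -0.266, 0.482], [0.501, 0.005, -0.866]]
force: [-0.6, 0.2, -2.6]
opening: 0.666
grasp_force: 30.0
```

Request:
step_arm --pt "0 0 0 0 0.16 0 1" --pt "0 0 0 0 0.32 0 1" --pt "-0.05 0 0.05 0 0.48 0 1" --pt "-0.05 0 0.05 0 0.665 0 1" --pt "-0.05 0 0.05 0 0.665 0 1" --pt "-0.05 0 0.05 0 0.665 0 1"

```text
time_s: 6.37
position: [0.492, -0.2258, 0.1266]
tcp_rot: [[0.131, 0.965, 0.227], [0.485, -0.262, 0.834], [0.864, 0.001, -0.503]]
force: [0.1, 0.4, -1.8]
opening: 0.661
grasp_force: 30.0
```

Run:
```python
from h import *
from rig import *
s=read_state();print(s["joint_positions"].round(1),s["position"],s["tcp_rot"].round(3),s["opening"])
c=capture("side");cv2.imwrite("pics/s2.png",cv2.resize(c["image"][60:250,230:470],None,fx=3,fy=3)[:,:,::-1])
```

```text
[-57.2  51.2  89.4  40.   88.7 -61.9] [ 0.49196355 -0.22577829  0.12661831] [[ 0.131  0.965  0.227]
 [ 0.485 -0.262  0.834]
 [ 0.864  0.001 -0.503]] 0.6607945084298055
```

View pics/s2.png

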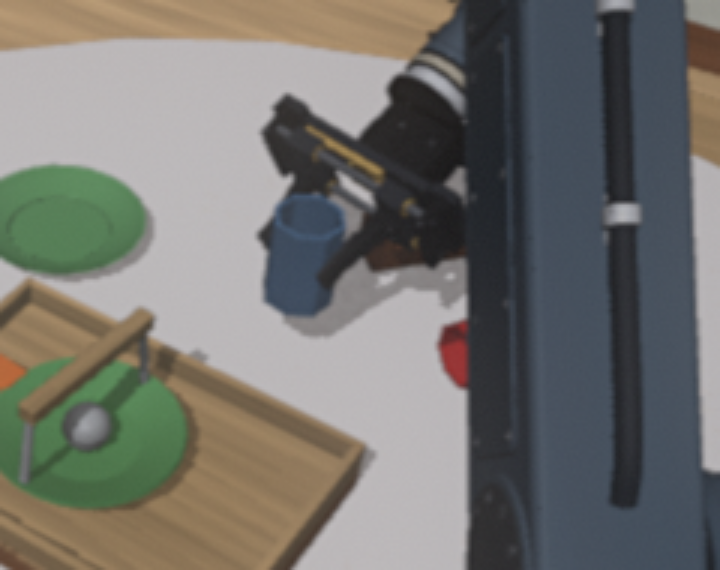

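It stands upright in the grip, mouth up, clear of the brown tumbler. Now lower it.

Request:
step_arm --pt "-0.07 0 0.04 0 0 0 1" --pt "-0.14 0 0.08 0 0 0 1" --pt "-0.187 0 0.109 0 0 0 1" --pt "-0.187 0 0.109 0 0 0 1" --pt "-0.195 0 0.113 0 0 0 1" --pt "-0.195 0 0.113 0 0 0 1"

```text
time_s: 6.92
position: [0.4935, -0.2257, 0.0625]
tcp_rot: [[0.125, 0.966, 0.228], [0.488, -0.26, 0.833], [0.864, 0.007, -0.504]]
force: [0.3, 0.3, -1.9]
opening: 0.664
grasp_force: 30.0
```

Request:
step_arm --pt "-0.008 0 0.005 0 0 0 1" --pt "-0.012 0 0.007 0 0 0 1" --pt "-0.016 0 0.009 0 0 0 1" --pt "-0.016 0 0.009 0 0 0 1"

```text
time_s: 7.25
position: [0.4931, -0.2264, 0.0562]
tcp_rot: [[0.126, 0.965, 0.23], [0.485, -0.262, 0.834], [0.865, 0.006, -0.502]]
force: [0.7, -1.1, 0.4]
opening: 0.665
grasp_force: 30.0
```

Contact: the held weight is gone from the force reading. Release.

Request:
step_arm --pt "0 0 0 0 0 0 -1" --pt "0 0 0 0 0 0 -1" --pt "0 0 0 0 0 0 -1" --pt "0 0 0 0 0 0 -1" --pt "0 0 0 0 0 0 -1" --pt "0 0 0 0 0 0 -1"

```text
time_s: 7.75
position: [0.4927, -0.2261, 0.0555]
tcp_rot: [[0.127, 0.965, 0.229], [0.485, -0.262, 0.834], [0.865, 0.005, -0.502]]
force: [0.3, -0.3, 0.5]
opening: 0.976
grasp_force: 0.0
```

Request:
step_arm --pt "0 0 -0.08 0 0 0 -1" --pt "0 0 -0.18 0 0 0 -1" --pt "0 0 -0.3 0 0 0 -1" --pt "0 0 -0.42 0 0 0 -1" --pt "0 0 -0.42 0 0 0 -1"

```text
time_s: 8.17
position: [0.4641, -0.3387, 0.1212]
tcp_rot: [[0.125, 0.964, 0.236], [0.494, -0.266, 0.828], [0.86, 0.013, -0.509]]
force: [0.5, -0.8, -0.4]
opening: 0.998
grasp_force: 0.0
```

Run:
```python
from h import *
from rig import *
s=read_state();print(s["position"],s["opening"])
c=capture("top");hsv=cv2.cvtColor(c["image"],cv2.COLOR_RGB2HSV)
m=cv2.inRange(hsv,(100,110,40),(125,255,255))
N,l,st,ce=cv2.connectedComponentsWithStats(m)
for i in range(1,N):
    if 80<st[i,4]<2000 and 170<ce[i][1]<260: print(st[i],ce[i],ray(c,*ce[i],.086))
plan([((.48,-.26,.27),-15,30),((.49,-.19,.33),-15,0)])
cv2.imwrite("pics/t2.png",cv2.resize(c["image"][140:280,200:400],None,fx=4,fy=4)[:,:,::-1])
```

```text
[ 0.46410172 -0.3387327   0.12121969] 0.998167732980621
[307 200  19  18 249] [316.06827309 208.437751  ] [ 0.49379189 -0.21614537  0.086     ]
([0.561, -0.01, -0.032, 0.015, -0.657, 0.003], 'rows>=4.1')
([0.303, -0.028, -0.056, -0.0, -0.667, -0.0], 'rows>=4.2')
```

View pics/t2.png

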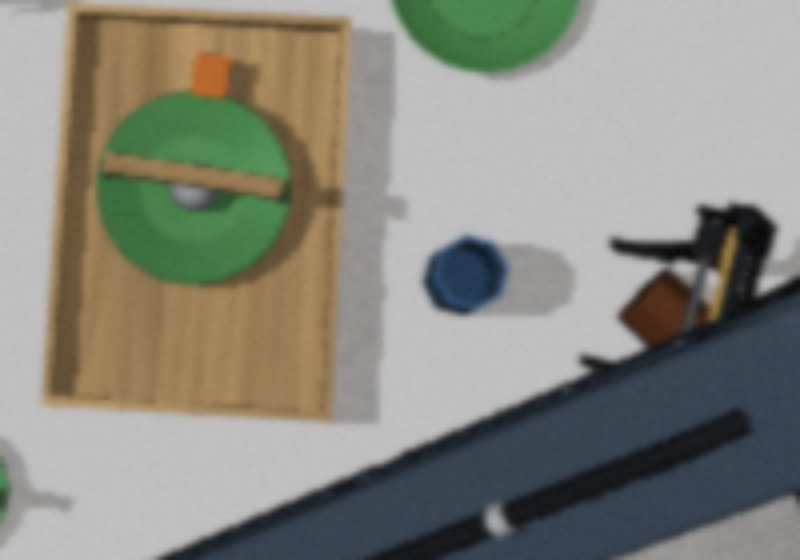

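The tumbler stands at about (0.493,-0.219) with its mouth ring visible, let go. Next, the plate.

Run:
```python
from h import *
plan([((.47,-.27,.26),-15,30),((.5,-.2,.30),-10,0),((.565,.0,.26),-7.3,0)])
```

```text
([0.512, -0.034, -0.05, 0.015, -0.657, 0.003], 'rows>=4.1')
([0.284, 0.036, 0.01, 0.029, -0.666, -0.109], 'rows>=4.2')
([0.694, 0.098, 0.133, 0.0, 0.0, -0.06], 'rows>=5.1')
```

Request:
step_arm --pt "0.51 -0.03 -0.05 0.015 -0.655 0 -1" --pt "0.51 -0.03 -0.05 0.015 -0.655 0 -1" --pt "0.51 -0.03 -0.05 0.015 -0.655 0 -1" --pt "0.51 -0.03 -0.05 0.015 -0.655 0 -1" --pt "0.51 -0.03 -0.05 0.015 -0.655 0 -1"

```text
time_s: 8.63
position: [0.4735, -0.2626, 0.2653]
tcp_rot: [[0.211, 0.969, 0.129], [0.839, -0.248, 0.484], [0.501, 0.006, -0.866]]
force: [0.9, 0.1, 1.0]
opening: 0.994
grasp_force: 0.0
```

Request:
step_arm --pt "0.285 0.035 0.01 0.03 -0.665 -0.11 -1" --pt "0.285 0.035 0.01 0.03 -0.665 -0.11 -1" --pt "0.285 0.035 0.01 0.03 -0.665 -0.11 -1" --pt "0.285 0.035 0.01 0.03 -0.665 -0.11 -1" --pt "0.285 0.035 0.01 0.03 -0.665 -0.11 -1"

```text
time_s: 9.05
position: [0.5004, -0.1925, 0.2996]
tcp_rot: [[0.16, 0.987, -0.002], [0.987, -0.16, 0.006], [0.005, -0.003, -1.0]]
force: [0.0, 0.4, 0.0]
opening: 1.0
grasp_force: 0.0
```

Request:
step_arm --pt "0.695 0.1 0.13 0 0 -0.06 -1" --pt "0.695 0.1 0.13 0 0 -0.06 -1" --pt "0.695 0.1 0.13 0 0 -0.06 -1" --pt "0.695 0.1 0.13 0 0 -0.06 -1" --pt "0.695 0.1 0.13 0 0 -0.06 -1" --pt "0.695 0.1 0.13 0 0 -0.06 -1" --pt "0.695 0.1 0.13 0 0 -0.06 -1"

```text
time_s: 9.63
position: [0.5636, 0.0074, 0.26]
tcp_rot: [[0.115, 0.993, -0.006], [0.993, -0.115, 0.01], [0.009, -0.007, -1.0]]
force: [0.5, -0.0, -0.3]
opening: 0.998
grasp_force: 0.0
```

Run:
```python
from h import *
from rig import *
s=read_state();print(s["position"],s["tcp_rot"].round(3),s["joint_positions"].round(1))
c=capture("wrist");pickle.dump((s,c),open("w3.pkl","wb"));cv2.imwrite("pics/w3.png",c["image"][:,:,::-1])
```

```text
[0.56362397 0.0073764  0.25998386] [[ 0.115  0.993 -0.006]
 [ 0.993 -0.115  0.01 ]
 [ 0.009 -0.007 -1.   ]] [-10.9  24.8  90.    0.5  65.7  -4.5]
```

View pics/w3.png

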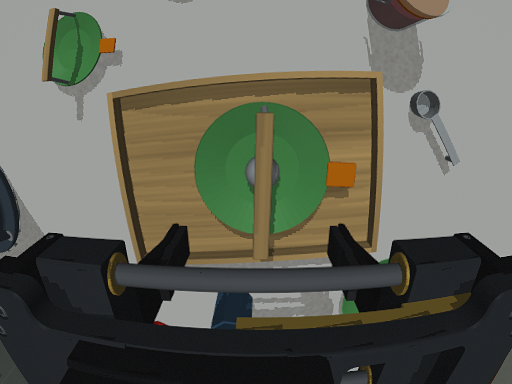

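The bar is seen from (266,112) to (262,262), with the ball under it at (262,172) and the tab at (341,174).

Run:
```python
from h import *
s,c=pickle.load(open("w3.pkl","rb"))
hsv=cv2.cvtColor(c["image"],cv2.COLOR_RGB2HSV)
m=cv2.inRange(hsv,(8,60,90),(25,200,255))
P=[]
for v in range(120,232,10):
    u=np.where(m[v,245:285])[0]+245
    a,b=fray(s,c,u.min()-.5,v,.138),fray(s,c,u.max()+.5,v,.138);P.append((a+b)/2);print(v,u.min(),u.max(),((a+b)/2)[:2],(b-a)[0])
P=np.array(P);k=np.polyfit(P[:,1],P[:,0],1);print(k,np.degrees(np.arctan(k[0])))
A,B=fray(s,c,266,111.5,.138),fray(s,c,262,261.5,.138);print(A,B,(A+B)/2,np.linalg.norm(A-B))
# tab line
g=lambda u,v,z:fray(s,c,u,v,z)
print("tab end",g(355.5,174.5,.055),"tab w",g(341,162,.055),g(341,187,.055),"ball",g(262,172,.06))
```

```text
120 257 273 [0.5758 0.0719] 0.014800000000000035
130 256 272 [0.574   0.06325] 0.014800000000000035
140 256 272 [0.57295 0.0544 ] 0.014900000000000024
150 256 272 [0.572  0.0455] 0.015000000000000013
160 255 271 [0.5701  0.03655] 0.015000000000000013
170 255 271 [0.5691  0.02745] 0.015199999999999991
180 255 271 [0.56805 0.01815] 0.01529999999999998
190 255 270 [0.5666 0.0088] 0.014599999999999946
200 255 270 [ 0.5655  -0.00085] 0.014799999999999924
210 254 269 [ 0.5635  -0.01065] 0.014999999999999902
220 254 269 [ 0.56235 -0.02075] 0.015100000000000002
230 254 268 [ 0.56075 -0.0312 ] 0.01429999999999998
[0.14256762 0.56527241] 8.113845164942159
[0.5775 0.0792 0.138 ] [ 0.5578 -0.0665  0.138 ] [0.56765 0.00635 0.138  ] 0.1470257800523432
tab end [ 0.6806 -0.0098  0.055 ] tab w [0.6625 0.0077 0.055 ] [ 0.6613 -0.0239  0.055 ] ball [0.5663 0.0067 0.06  ]
```

Run:
```python
from h import *
plan([((.566,.0055,.137),-8,0)])
```

```text
([-0.002, 0.009, 0.412, -0.007, -0.01, 0.029], 'rows>=3.0')
```

Request:
step_arm --pt "0 0.01 0.1 -0.007 -0.01 0.03 -1" --pt "0 0.01 0.18 -0.007 -0.01 0.03 -1" --pt "0 0.01 0.26 -0.007 -0.01 0.03 -1" --pt "0 0.01 0.33 -0.007 -0.01 0.03 -1" --pt "0 0.01 0.38 -0.007 -0.01 0.03 -1" --pt "0 0.01 0.41 -0.007 -0.01 0.03 -1" --pt "0 0.01 0.41 -0.007 -0.01 0.03 -1" --pt "0 0.01 0.41 -0.007 -0.01 0.03 -1"

```text
time_s: 10.35
position: [0.5677, 0.0034, 0.1389]
tcp_rot: [[0.145, 0.989, 0.003], [0.989, -0.145, -0.0], [0.0, 0.003, -1.0]]
force: [0.7, -0.4, 1.9]
opening: 0.998
grasp_force: 0.0
```

Run:
```python
from h import *
plan([((.566,.0055,.137),-8,0)])
```

```text
([0.006, -0.007, 0.006, 0.003, -0.0, -0.008], 'rows>=0.1')
```

Request:
step_arm --pt "0.005 -0.005 0.005 0 0 -0.005 0.2" --pt "0.005 -0.005 0.005 0 0 -0.005 0.3" --pt "0.005 -0.005 0.005 0 0 -0.005 0.4" --pt "0.005 -0.005 0.005 0 0 -0.005 0.4" --pt "0.005 -0.005 0.005 0 0 -0.005 0.5" --pt "0.005 -0.005 0.005 0 0 -0.005 0.5" --pt "0.005 -0.005 0.005 0 0 -0.005 0.5" --pt "0.005 -0.005 0.005 0 0 -0.005 0.5"

```text
time_s: 11.02
position: [0.5666, 0.0063, 0.1374]
tcp_rot: [[0.14, 0.99, 0.003], [0.99, -0.14, -0.0], [0.0, 0.003, -1.0]]
force: [0.2, 0.3, 0.4]
opening: 0.481
grasp_force: 0.0
```

Request:
step_arm --pt "0 0 0 0 0 0 0.52" --pt "0 0 0 0 0 0 0.54" --pt "0 0 0 0 0 0 0.56" --pt "0 0 0 0 0 0 0.58" --pt "0 0 0 0 0 0 0.6" --pt "0 0 0 0 0 0 0.62" --pt "0 0 0 0 0 0 0.64" --pt "0 0 0 0 0 0 0.66"

```text
time_s: 11.68
position: [0.5666, 0.0062, 0.1373]
tcp_rot: [[0.14, 0.99, 0.003], [0.99, -0.14, 0.0], [0.0, 0.003, -1.0]]
force: [-0.2, 0.7, -0.8]
opening: 0.188
grasp_force: 25.6
```

Request:
step_arm --pt "0 0 0 0 0 0 0.7" --pt "0 0 0 0 0 0 0.8" --pt "0 0 0 0 0 0 0.9" --pt "0 0 0 0 0 0 1" --pt "0 0 0 0 0 0 1" --pt "0 0 0 0 0 0 1"

```text
time_s: 12.18
position: [0.5666, 0.0062, 0.1374]
tcp_rot: [[0.14, 0.99, 0.003], [0.99, -0.14, -0.0], [0.0, 0.003, -1.0]]
force: [-0.4, 0.1, -0.3]
opening: 0.18
grasp_force: 30.0
```

Run:
```python
from h import *
from rig import *
s=read_state();print(s["position"],s["tcp_rot"].round(3),s["opening"],s["grasp_force"],s["force"],s["moment"])
c=capture("wrist");pickle.dump((s,c),open("w4.pkl","wb"));cv2.imwrite("pics/w4.png",c["image"][:,:,::-1])
```

```text
[0.5666398  0.00622332 0.1373579 ] [[ 0.14   0.99   0.003]
 [ 0.99  -0.14  -0.   ]
 [ 0.     0.003 -1.   ]] 0.18046336566662716 29.999233055859804 [-0.36063043  0.08582464 -0.2886066 ] [-0.09927934  0.00234923 -0.00094365]
```

View pics/w4.png

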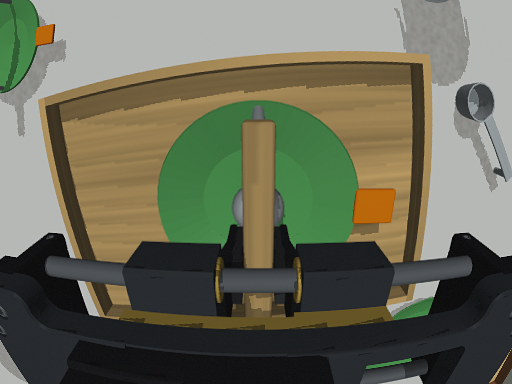

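The bar is gripped (16 mm, 30 N), and the ball at (258,208) is in the middle. Lift smoothly.

Request:
step_arm --pt "0 0 -0.005 0 0 0 1" --pt "0 0 -0.015 0 0 0 1" --pt "0 0 -0.03 0 0 0 1" --pt "0 0 -0.05 0 0 0 1" --pt "0 0 -0.075 0 0 0 1" --pt "0 0 -0.1 0 0 0 1" --pt "0 0 -0.125 0 0 0 1" --pt "0 0 -0.15 0 0 0 1"

```text
time_s: 12.9
position: [0.5666, 0.0062, 0.1835]
tcp_rot: [[0.14, 0.99, 0.004], [0.99, -0.14, -0.0], [0.0, 0.004, -1.0]]
force: [0.0, -0.3, -3.1]
opening: 0.18
grasp_force: 30.0
```

Request:
step_arm --pt "0 0 -0.025 0 0 0 1" --pt "0 0 -0.055 0 0 0 1" --pt "0 0 -0.09 0 0 0 1" --pt "0 0 -0.125 0 0 0 1" --pt "0 0 -0.155 0 0 0 1" --pt "0 0 -0.18 0 0 0 1" --pt "0 0 -0.195 0 0 0 1" --pt "0 0 -0.2 0 0 0 1"

```text
time_s: 13.57
position: [0.5667, 0.0062, 0.2435]
tcp_rot: [[0.14, 0.99, 0.005], [0.99, -0.14, -0.0], [0.0, 0.005, -1.0]]
force: [-0.1, -0.3, -2.9]
opening: 0.178
grasp_force: 30.0
```

Run:
```python
from h import *
from rig import *
for i in range(4):
    s=read_state();c=capture("wrist")
print(s["position"],s["force"],s["moment"],s["joint_positions"].round(1),s["qvel"].round(2))
hsv=cv2.cvtColor(c["image"],cv2.COLOR_RGB2HSV)
m=cv2.inRange(hsv[185:225,220:300],(0,0,60),(180,60,255))
print("greyball",np.argwhere(m).mean(0)+[185,220],m.sum()/255)
m=cv2.inRange(hsv,(8,200,150),(16,255,255));m[:, :300]=0
print("tab",np.argwhere(m[150:260]).mean(0)+[150,0])
_,c0=pickle.load(open("w4.pkl","rb"));h0=cv2.cvtColor(c0["image"],cv2.COLOR_RGB2HSV)
m=cv2.inRange(h0[185:225,220:300],(0,0,60),(180,60,255));print("before",np.argwhere(m).mean(0)+[185,220],m.sum()/255)
m=cv2.inRange(h0,(8,200,150),(16,255,255));m[:, :300]=0;print("tab before",np.argwhere(m[150:260]).mean(0)+[150,0])
c=capture("top");a=c["image"];cv2.imwrite("pics/t3.png",a[:,:,::-1])
```

```text
[0.56596769 0.00628561 0.24211957] [ 0.86160556 -0.68885006 -2.44295009] [-0.09110212  0.12026484  0.046964  ] [-10.7  26.   91.1   0.   62.7  -2.7] [-0.11  0.45  0.43 -0.09 -0.03 -0.02]
greyball [207.49186257 256.66546112] 553.0
tab [205.41213064 373.67107309]
before [207.47670251 256.44982079] 558.0
tab before [205.46059679 373.6365723 ]
```

Lift was level, with ball and tab unchanged in the wrist view. Now turn by +100° about tool z (tab from -8° to -108°).

Request:
step_arm --pt "0 0 0 0 0 0.01 1" --pt "0 0 0 0 0 0.04 1" --pt "0 0 0 0 0 0.09 1" --pt "0 0 0 0 0 0.16 1" --pt "0 0 0 0 0 0.24 1" --pt "0 0 0 0 0 0.32 1" --pt "0 0 0 0 0 0.4 1" --pt "0 0 0 0 0 0.48 1"

```text
time_s: 14.48
position: [0.5661, 0.0063, 0.2421]
tcp_rot: [[0.498, 0.867, 0.003], [0.867, -0.498, 0.0], [0.001, 0.002, -1.0]]
force: [0.9, 0.2, -3.6]
opening: 0.182
grasp_force: 30.0
```

Request:
step_arm --pt "0 0 0 0 0 0.09 1" --pt "0 0 0 0 0 0.18 1" --pt "0 0 0 0 0 0.27 1" --pt "0 0 0 0 0 0.36 1" --pt "0 0 0 0 0 0.45 1" --pt "0 0 0 0 0 0.54 1" --pt "0 0 0 0 0 0.63 1" --pt "0 0 0 0 0 0.72 1"

```text
time_s: 15.15
position: [0.5661, 0.0063, 0.2421]
tcp_rot: [[0.886, 0.465, 0.003], [0.465, -0.886, 0.0], [0.002, 0.001, -1.0]]
force: [0.6, 0.0, -3.4]
opening: 0.178
grasp_force: 30.0
```

Request:
step_arm --pt "0 0 0 0 0 0.09 1" --pt "0 0 0 0 0 0.18 1" --pt "0 0 0 0 0 0.27 1" --pt "0 0 0 0 0 0.36 1" --pt "0 0 0 0 0 0.45 1" --pt "0 0 0 0 0 0.54 1" --pt "0 0 0 0 0 0.63 1" --pt "0 0 0 0 0 0.72 1"

```text
time_s: 15.82
position: [0.5661, 0.0063, 0.242]
tcp_rot: [[0.997, -0.082, 0.003], [-0.082, -0.997, 0.0], [0.003, -0.0, -1.0]]
force: [0.3, -0.5, -2.7]
opening: 0.184
grasp_force: 30.0
```

Request:
step_arm --pt "0 0 0 0 0 0.08 1" --pt "0 0 0 0 0 0.15 1" --pt "0 0 0 0 0 0.21 1" --pt "0 0 0 0 0 0.255 1" --pt "0 0 0 0 0 0.285 1" --pt "0 0 0 0 0 0.3 1" --pt "0 0 0 0 0 0.3 1" --pt "0 0 0 0 0 0.3 1"

```text
time_s: 16.48
position: [0.5662, 0.0063, 0.2423]
tcp_rot: [[0.951, -0.308, 0.003], [-0.308, -0.951, 0.0], [0.003, -0.001, -1.0]]
force: [-0.4, -0.4, -2.5]
opening: 0.18
grasp_force: 30.0
```

Request:
step_arm --pt "0 0 0 0 0 0 1" --pt "0 0 0 0 0 0 1" --pt "0 0 0 0 0 0 1" --pt "0 0 0 0 0 0 1" --pt "0 0 0 0 0 0 1"

```text
time_s: 16.9
position: [0.5662, 0.0063, 0.2424]
tcp_rot: [[0.951, -0.308, 0.003], [-0.308, -0.951, 0.0], [0.003, -0.001, -1.0]]
force: [0.1, 0.5, -3.0]
opening: 0.179
grasp_force: 30.0
```

Run:
```python
from h import *
from rig import *
s=read_state();c=capture("wrist")
print(s["position"],s["tcp_rot"].round(3),s["grasp_force"],s["force"])
hsv=cv2.cvtColor(c["image"],cv2.COLOR_RGB2HSV)
m=cv2.inRange(hsv[185:225,220:300],(0,0,60),(180,60,255))
print("greyball",np.argwhere(m).mean(0)+[185,220],m.sum()/255)
m=cv2.inRange(hsv,(8,200,150),(16,255,255));m[:, :300]=0
print("tab",np.argwhere(m[150:260]).mean(0)+[150,0])
t=capture("top")
o=np.hstack([c["image"][100:280,150:420],cv2.resize(t["image"][100:280,120:400],None,fx=1,fy=1)])
cv2.imwrite("pics/fin.png",cv2.resize(o,None,fx=1.4,fy=1.4)[:,:,::-1])
```

```text
[0.566238   0.00625103 0.24237684] [[ 0.951 -0.308  0.003]
 [-0.308 -0.951  0.   ]
 [ 0.003 -0.001 -1.   ]] 29.996751453727484 [ 0.13981884  0.49824638 -3.04148446]
greyball [207.27256637 256.96283186] 565.0
tab [214.25987526 376.19126819]
```

View pics/fin.png

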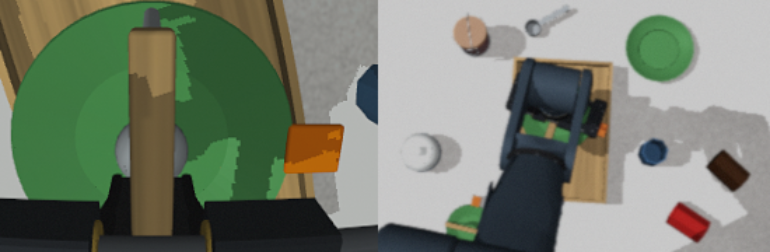

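The plate is held level over the trays with the ball centred in it. The tab points at the standing tumbler, and the bar is about 236 mm above the table. Handing in.

```bash
python3 -c "
from rig import *
print(hand_in())"
```

```text
the job is handed in; nothing more can be done
None
```

The job is handed in, with no verdict returned: the blue tumbler stands upright about 45 mm from where it lay, and the green plate is held level over the trays with its tab pointing at the tumbler and the tea ball in the middle.

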